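Shut the sink's stop valve with the long key

ROBOT

A 6-joint arm with a two-finger parallel gripper is mounted at the origin on the work surface. World frame = base frame: x ahead of the robot, y to its left, z up, the work surface at z = 0. Lengths are in m, angles in degrees, forces in N, time in s.
With the tool pointing down it reaches from about 0.35 to 0.85 m from the base axis. Payload 8.1 kg.
Tool frame: the origin (TCP) lies at the very end of the fingers, on their centre line; the grasp point (between the pads) lies 19 mm behind it; z points along the fingers, y is the line along which they close (so a half turn about z gives the same grasp; the last joint's range is limited). The gripper opens to 85 mm and grips with 20 to 120 N. Pads are 22 mm wide; open, the fingers measure 114 mm over their backs; the gripper's body (76 mm by 85 mm) begins 54 mm behind the grasp point. The pads swing forward as they close: fully open they stand 13 mm farther back than shut.
Start: joints at [-74.909, 7.471, 85.268, -0, 87.261, -4.893], TCP at [0.205, -0.564, 0.231] pointing down, gripper open.
Joint ranges: [-169.43, 169.43], [-51.17, 129.36], [1.28, 143.12], [-76.62, 256.62], [0, 156.53], [-152.29, 152.29]. Speed limits (degrees/s): [136.94, 136.94, 159.86, 180, 180, 180].

INTERFACE

Orientations are given as [roll, pitch, yaw] about the fixed x, y, z axes, in that order (R = Rz(yaw) Ry(pitch) Rx(roll)).
In Python, from plant import r, grab_frame, finish_job, models gives the robot as it stands.
- The arm moves only by the shell command python3 -m inch 'ROWS' [OPENING] [FORCE]. ROWS is JSON, a list of rows, each an object of numbers: "x", "y", "z": the shift along the tool's x, y, z each as a share of 3 cm, from -1 to 1; "ax", "ay", "az": the turn, a rotation vector about the tool's x, y, z each as a share of 6 degrees, from -1 to 1. A call has 1 to 20 rows; each row shifts and turns the commanded pose from where the row before left it, along the tool's axes as they then stand; what a row does not reach is not made up. A row lasts 1/12 s, in which the tool goes at most 41.7 mm and 7.16 degrees, less where a joint would pass 70% of its speed; a pose out of reach is approached as far as the arm can. A call with a number of a shift or a turn outside -1 to 1 is refused whole. A call with a gripper value outside its range is refused whole. OPENING is the closure, from -1 (fully open) to 1 (shut), set as the call begins (- or left out, the last holds). The fingers move at their own pace and stop on an object; FORCE is the grip in N (left out, the last holds). Time passes only in rows, so rows that do not move let the fingers close. It gives the time, the measured TCP pose, the force, the opening and the grip force at its end, in the units of the state.
- r.sense(): the state, without advancing time (a new reading comes with each control period).
- grab_frame(name): name is "scene" or "top" or "wrist"; returns a dict with "image" (480x640x3 uint8, blue, green, red), "mtx" (3x3 intrinsics, pixels), "extrinsics" (4x4, takes a point from camera to world coordinates). Camera axes: x right, y up, looking along -z (the intrinsics and any distortion apply to the point x, -y, -z); pixel columns grow to the right and rows downward; lengths in m; the calibration is good to about 2 mm. The wrist camera is an equidistant fisheye: a pixel r from the principal point sees the ray r / f radians off the axis. A picture is of the moment at which its call begins. There is no depth.
- finish_job(): hands the job in; it is judged then, once.
Trained networks look in a picture, given as the dict that the camera call returned (one of the last four; its "shot" number tells which), for a name from the list of things; names that differ only in an ending like _2 or _b are one class to them, and where a whole thing is asked for, a point or a joint stands for the part that bears it (a point fixed in the world has none). Each returns a list of dicts, best first, with "confidence" (0 to 1); they miss things now and then, are a little off and sometimes report something else, mostly with a low value. They report only what shows in the picture. A call takes as long as a camera call.
- models.boxes_of(picture, thing): "position" ([column, row] in pixels, amid what is visible of it).
The state is a dict: "time": time; "joint_pos": joint angles; "qd": joint speeds; "effort": joint torques, N m; "eef_pos": TCP position; "tool_rot": TCP orientation; "wrist_force": force on the tool from outside, world axes, zero at the start; "torque": the same for the moment, N m; "width": opening from 0.0 (shut) to 1.0 (fully open); "gripper_force": force on a finger pad.
Only numpy, scipy, OpenCV 4.12 (cv2) and the standard library are available. Lean on these libraries where they do the work, as an engineer would, in place of code of your own. Each camera call takes 0.05 s, during which the arm holds its last target. There are 200 camera calls.

TASK

Shut off the sink's water: take the red-handled T-key from its stand, lower it down the steel sleeve in the white service boxing, feel for the square valve stem at the bottom and turn it clockwise (seen from above) until it comes to its stop. Then draw the key out and hang it back in its stand as it was, at rest with its handle lying in both notches. Do not tip or push away the bottle, the mug and the bowl.

Things in the scene. Friction and masses are not known exactly. Their poses are not given: they have to be found in the camera images.
- key: T-key, 169 mm tall, about 0.35 kg. Origin: centre of its open lower end; z runs up the shank to the handle. A round 14 mm shank ends below in a steel square socket, 28 x 28 outside, 20 x 20 inside (sides along key x and y), open below, 30 deep.
- key_grip (a point): centre of the key's handle, 157 mm above the key's lower end: a red flat-sided bar, 110 long (along key y), 18 thick (key x), 24 tall (145 to 169 mm above the lower end). Grip it across its thickness from above.
- stand: white key stand, fixed, 175 mm tall, foot 100 x 120. Origin: centre of underside. Two cheeks at y = +43 and -43 mm, 10 thick (76 clear between), each with a notch open upward, 30 wide (along x), 10 deep, floor 165 high. The key hangs with its handle along stand y on both notch floors (key origin at x 0, y 0 within 5, z 20 mm); it is lifted straight up and lowered straight back.
- boxing: white service boxing with a light wooden top, fixed to the worktop, 130 x 130 x 125 mm tall. Origin: centre of its underside. A round upright steel sleeve of 60 mm inner diameter goes down through its middle.
- shaft_mouth (a point): centre of the sleeve's mouth, on the boxing's top, 125 mm above the worktop; axes as the boxing's
- sleeve_foot (a point): point on the sleeve's axis 105 mm below its mouth, level with a dark 44 mm flange on which a seated key's lower end rests. From it rises the brass stem: 16 x 16 mm square, 25 tall, flat top 80 below the mouth. The stem's axis is upright but off this point by an unreported amount, up to 5 mm along each of the boxing's x and y: find it by touch or sight.
- valve (a joint): turn of the stem in rad: 0 open, 1.3 shut (firm stop); grows clockwise seen from above; starts at 0 to 0.3; stays where left; needs about 0.2 N m. At 0 the stem's sides are parallel to the boxing's; else it is turned clockwise by the value. The socket has 2 mm play each way on the stem and about 0.3 rad of turning play; off the stem it stops on its top, 25 mm higher than seated.
- soap: green washing-up bottle with white cap, 60 diameter, 190 tall; origin at the centre of its underside
- mug: blue mug, 84 diameter, 95 tall; origin at the centre of its underside
- bowl: white bowl, 110 diameter, 60 tall; origin at the centre of its underside

How it is judged (in metres and radians):
On the way, in this order (a step that is already met when the one before it is completed fails the run):
1. the key's socket is down the sleeve and over the square stem (z of key in the frame of shaft_mouth below -0.092 m and x of key in the frame of shaft_mouth between -0.013 and 0.013 m and y of key in the frame of shaft_mouth between -0.013 and 0.013 m and angle between key's own z axis and vertical below 0.2 rad), for 0.1 s.
2. the valve is turned to its stop while the key is on the stem (all of step 1 and value of joint valve above 1.2 rad), for 0.1 s.
3. the key is drawn right out of the sleeve (z of key in the frame of shaft_mouth above 0 m), for 0.1 s.
At the end, for the whole second after the job is handed in: The valve is shut (joint above 1.2 of 1.3 rad) and the key hangs at rest in its stand: handle along the stand's y (within 0.3 rad), lying in both notches (key origin within 12 mm in stand x, 18 mm in stand y, and 15 to 25 mm high), upright within 0.1 rad (x of key in the frame of stand between -0.012 and 0.012 m and y of key in the frame of stand between -0.018 and 0.018 m and z of key in the frame of stand between 0.015 and 0.025 m and angle between key's own z axis and vertical below 0.1 rad and angle between the y axis of key and the y axis of stand, either way round below 0.3 rad and value of joint valve above 1.2 rad and linear speed of key below 0.02 m/s and angular speed of key below 0.2 rad/s); the robot touches nothing.
It fails at once if the washing-up bottle is tipped over or pushed away by more than 30 mm (distance of soap from where it was at the start of the episode above 0.03 m or angle between soap's own z axis and vertical above 0.5 rad).
It fails at once if the mug is tipped over or pushed away by more than 30 mm (distance of mug from where it was at the start of the episode above 0.03 m or angle between mug's own z axis and vertical above 0.5 rad).
It fails at once if the bowl is tipped over or pushed away by more than 30 mm (distance of bowl from where it was at the start of the episode above 0.03 m or angle between bowl's own z axis and vertical above 0.5 rad).
It also fails if it takes over 72 s, if anything falls off the work surface, if the arm or the gripper's body presses on something with over 40 N, if the wrist force passes 120 N, or if a joint passes its speed limit or range.

## Working session

There is one attempt and no reset: what is moved stays moved. The work goes in short steps, Python scripts to look and compute and a shell command to move; the robot and the scene stay as the last step left them, time stands still between calls to the robot, and variables do not carry over. Pictures are saved under pics/ and viewed, at most 10 in all, crops included, and the job is handed in when it is done.

```bash
mkdir -p pics; ls; cat > h.py <<'E'
import numpy as np, cv2
from plant import r, grab_frame, finish_job, models
def ray(p,uv):
    M,E=np.array(p["mtx"]),np.array(p["extrinsics"])
    d=np.array([(uv[0]-M[0,2])/M[0,0],-(uv[1]-M[1,2])/M[1,1],-1.])
    return E[:3,3],E[:3,:3]@d
def onz(p,uv,z):
    o,d=ray(p,uv); return o+d*(z-o[2])/d[2]
def proj(p,X):
    M,E=np.array(p["mtx"]),np.array(p["extrinsics"])
    c=E[:3,:3].T@(np.array(X)-E[:3,3]); return [M[0,2]+M[0,0]*c[0]/-c[2],M[1,2]+M[1,1]*c[1]/c[2]]
E
python3 - <<'E'
from h import *
np.set_printoptions(precision=3,suppress=True)
s=r.sense();print(s)
for n in("top","scene"):
    p=grab_frame(n);cv2.imwrite(f"pics/{n}0.png",p["image"])
    print(n,np.array(p["extrinsics"])[:3],np.array(p["mtx"]),[k for k in p])
    for t in("key","key_grip","stand","boxing","shaft_mouth","soap","mug","bowl"):
        b=models.boxes_of(p,t)
        print(t,[(np.round(x["position"]),round(x["confidence"],2)) for x in b[:2]], onz(p,b[0]["position"],{"key":.18,"key_grip":.189,"stand":.17,"boxing":.125,"shaft_mouth":.125,"soap":.19,"mug":.09,"bowl":.05}[t]) if b else '')
E
```

```text
pics
{'time': 0.0, 'joint_pos': array([-74.909,   7.514,  85.331,   0.001,  87.26 ,  -4.892]), 'qd': array([-0.038, -0.002,  0.005,  0.078,  0.081,  0.048]), 'effort': array([  0.001, -56.939, -50.056,  -0.   ,   0.015,  -0.   ]), 'eef_pos': array([ 0.205, -0.563,  0.23 ]), 'tool_rot': array([-179.895,   -0.01 ,   19.983]), 'wrist_force': array([-0.545, -0.585, -0.155]), 'torque': array([-0.002, -0.07 ,  0.047]), 'gripper_force': 0.0, 'width': 0.9967808644216296}
top [[ 0.019  0.989 -0.15   0.43 ]
 [-1.     0.017 -0.014  0.006]
 [-0.011  0.15   0.989  1.084]] [[499.623   0.    323.329]
 [  0.    499.623 243.789]
 [  0.      0.      1.   ]] ['image', 'mtx', 'extrinsics', 'shot']
key [(array([409., 242.]), 0.97), (array([265., 265.]), 0.74)] [ 0.573 -0.138  0.18 ]
key_grip [(array([406., 243.]), 0.88)] [ 0.569 -0.132  0.189]
stand [(array([406., 262.]), 0.6)] [ 0.538 -0.133  0.17 ]
boxing [(array([259., 263.]), 0.91)] [0.536 0.142 0.125]
shaft_mouth [(array([259., 267.]), 0.84)] [0.528 0.143 0.125]
soap [(array([529., 286.]), 0.82), (array([405., 261.]), 0.73)] [ 0.496 -0.349  0.19 ]
mug [(array([328., 196.]), 0.86)] [0.68  0.012 0.09 ]
bowl [(array([135., 282.]), 0.59)] [0.499 0.411 0.05 ]
scene [[-0.561 -0.47   0.681  1.189]
 [ 0.828 -0.311  0.467  0.399]
 [-0.008  0.826  0.563  0.608]] [[433.729   0.    323.087]
 [  0.    433.729 240.295]
 [  0.      0.      1.   ]] ['image', 'mtx', 'extrinsics', 'shot']
key [(array([279., 198.]), 0.68)] [ 0.593 -0.118  0.18 ]
key_grip [(array([280., 199.]), 0.85)] [ 0.607 -0.104  0.189]
stand [(array([279., 243.]), 0.67)] [ 0.709 -0.026  0.17 ]
boxing [(array([398., 270.]), 0.7)] [0.608 0.162 0.125]
shaft_mouth [(array([402., 265.]), 0.74), (array([544., 318.]), 0.38)] [0.593 0.162 0.125]
soap [(array([226., 192.]), 0.55)] [ 0.648 -0.213  0.19 ]
mug [(array([301., 297.]), 0.76)] [0.732 0.036 0.09 ]
bowl [(array([546., 319.]), 0.57)] [0.5   0.409 0.05 ]
```

View pics/top0.png

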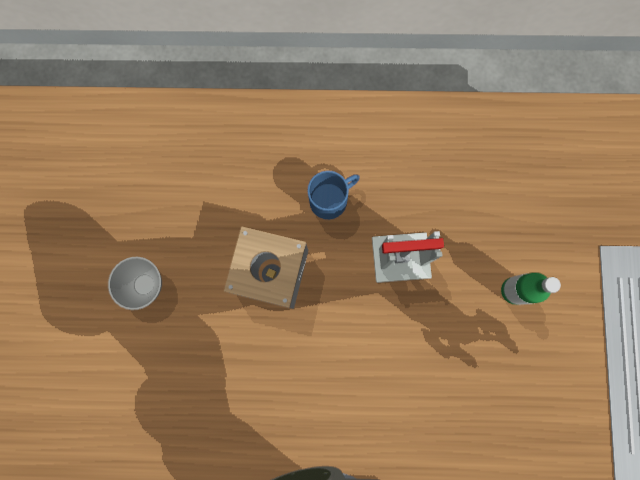

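View pics/scene0.png

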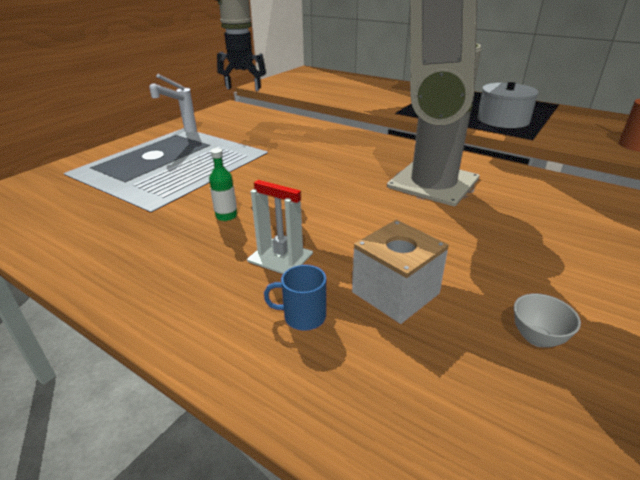

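Top view: mouth near (265,266) with the brass stem visible at (270,272), red handle from (384,246) to (443,242), mug (328,195), bottle (530,287), bowl (135,283). In the scene view the key hangs at (278,192), and nothing blocks access from above.

```bash
cat >> h.py <<'E'
from scipy.optimize import minimize
def redmask(im):
    b,g,rr=[im[...,i].astype(int) for i in range(3)]
    m=((rr>90)&(rr>2.5*g)&(rr>2.5*b)).astype(np.uint8)
    n,l,st,_=cv2.connectedComponentsWithStats(m); 
    return m,l,st
def boxhull(p,x,y,yaw,z0,h,L,W):
    c,s=np.cos(yaw),np.sin(yaw)
    P=[proj(p,[x+c*a*W/2-s*b*L/2,y+s*a*W/2+c*b*L/2,z]) for a in(-1,1) for b in(-1,1) for z in(z0,z0+h)]
    return cv2.convexHull(np.array(P,np.float32))
E
python3 - <<'E'
from h import *
np.set_printoptions(precision=4,suppress=True)
obs=[]
for n,(u,v) in (("top",(414,244)),("scene",(278,192))):
    p=grab_frame(n);m,l,st=redmask(p["image"]);i=l[v,u];mm=(l==i).astype(np.uint8);print(n,st[i])
    obs.append((p,mm))
def cost(q,which):
    e=0
    for k in which:
        p,mm=obs[k]
        h=boxhull(p,q[0],q[1],q[2],.165,.024,.110,.018)
        big=np.zeros(mm.shape,np.uint8);cv2.fillConvexPoly(big,np.round(h*16).astype(np.int32),1,cv2.LINE_AA,4)
        a=cv2.moments(h);b=cv2.moments(mm,True)
        e+=((a['m10']/a['m00']-b['m10']/b['m00'])**2+(a['m01']/a['m00']-b['m01']/b['m00'])**2)
        th=lambda a:.5*np.arctan2(2*a['mu11'],a['mu20']-a['mu02'])
        e+=(50*(th(a)-th(b)))**2
    return e
for w in((0,),(1,),(0,1)):
    s=minimize(cost,[.57,-.135,0.],args=(w,),method="Nelder-Mead",options=dict(initial_simplex=[[.57,-.135,0],[.59,-.135,0],[.57,-.115,0],[.57,-.135,.1]],xatol=1e-5,fatol=1e-5,maxiter=800));print(w,s.x,np.degrees(s.x[2]),s.fun)
p=obs[0][0]
for c in((243,228),(307,243),(291,306),(226,291)): print(c,onz(p,c,.125))
print("mouth",onz(p,(265.5,266.5),.125))
E
```

```text
top [383 238  61  15 607]
scene [254 180  47  23 551]
(0,) [ 0.5673 -0.1449  0.1001] 5.7370431496107965 1.3994231212348416e-07
(1,) [ 0.5657 -0.1477  0.097 ] 5.557983365251225 1.1538373589329828e-07
(0, 1) [ 0.5673 -0.1455  0.0997] 5.710675704040993 0.5319945419278288
(243, 228) [0.6039 0.1769 0.125 ]
(307, 243) [0.5764 0.0511 0.125 ]
(291, 306) [0.4544 0.0787 0.125 ]
(226, 291) [0.4806 0.2043 0.125 ]
mouth [0.5291 0.1302 0.125 ]
```

```bash
python3 -m inch '[{"z":-0.2,"az":-0.97},{"z":-0.2,"az":-0.97},{"z":-0.2,"az":-0.97},{"z":-0.2,"az":-0.97},{"z":-0.2,"az":-0.97},{"z":-0.2,"az":-0.97},{"z":-0.2,"az":-0.97},{"az":-0.97},{"az":-0.97},{"az":-0.97},{"az":-0.97},{"az":-0.97},{"az":-0.97}]' -1
python3 -m inch '[{"x":0.9,"y":0.95},{"x":0.9,"y":0.95},{"x":0.9,"y":0.95},{"x":0.9,"y":0.95},{"x":0.9,"y":0.95},{"x":0.9,"y":0.95},{"x":0.9,"y":0.95},{"x":0.9,"y":0.95},{"x":0.9,"y":0.95},{"x":0.9,"y":0.95},{"x":0.9,"y":0.95},{"x":0.9,"y":0.95},{"x":0.9,"y":0.95},{"x":0.9,"y":0.95},{},{}]'
python3 - <<'E'
from h import *
p=grab_frame("wrist");cv2.imwrite("pics/w1.png",p["image"])
print(np.round(p["extrinsics"],4),p["mtx"],p.keys())
E
```

```text
[[ 3.415e-01  8.987e-01  2.751e-01  2.748e-01]
 [-9.399e-01  3.265e-01  1.001e-01 -5.391e-01]
 [ 2.000e-04 -2.927e-01  9.562e-01  3.740e-01]
 [ 0.000e+00  0.000e+00  0.000e+00  1.000e+00]] [[371.64829954   0.         314.10633012]
 [  0.         371.64829954 237.69180322]
 [  0.           0.           1.        ]] dict_keys(['image', 'mtx', 'extrinsics', 'shot'])$[0]: bad value
$[0]: bad value
```

View pics/w1.png

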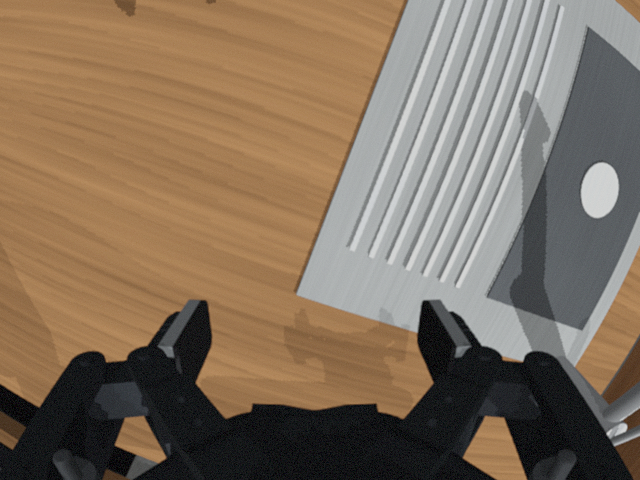

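The rows were refused, apparently because every key is needed, so the arm has not moved. The wrist view shows the sink board, with the fingers at (190,340) and (440,340).

```bash
python3 -m inch '[{"x":0,"y":0,"z":-0.2,"ax":0,"ay":0,"az":-0.97},{"x":0,"y":0,"z":-0.2,"ax":0,"ay":0,"az":-0.97},{"x":0,"y":0,"z":-0.2,"ax":0,"ay":0,"az":-0.97},{"x":0,"y":0,"z":-0.2,"ax":0,"ay":0,"az":-0.97},{"x":0,"y":0,"z":-0.2,"ax":0,"ay":0,"az":-0.97},{"x":0,"y":0,"z":-0.2,"ax":0,"ay":0,"az":-0.97},{"x":0,"y":0,"z":-0.2,"ax":0,"ay":0,"az":-0.97},{"x":0,"y":0,"z":0,"ax":0,"ay":0,"az":-0.97},{"x":0,"y":0,"z":0,"ax":0,"ay":0,"az":-0.97},{"x":0,"y":0,"z":0,"ax":0,"ay":0,"az":-0.97},{"x":0,"y":0,"z":0,"ax":0,"ay":0,"az":-0.97},{"x":0,"y":0,"z":0,"ax":0,"ay":0,"az":-0.97},{"x":0,"y":0,"z":0,"ax":0,"ay":0,"az":-0.97}]' -1
```

```text
time: 2.13
eef_pos: [0.2051, -0.5639, 0.2733]
tool_rot: [180.0, -0.0, 95.9]
wrist_force: [-0.1, 0.6, 0.5]
width: 1.0
gripper_force: 0.0
```

```bash
python3 -m inch '[{"x":0.9,"y":0.95,"z":0,"ax":0,"ay":0,"az":0},{"x":0.9,"y":0.95,"z":0,"ax":0,"ay":0,"az":0},{"x":0.9,"y":0.95,"z":0,"ax":0,"ay":0,"az":0},{"x":0.9,"y":0.95,"z":0,"ax":0,"ay":0,"az":0},{"x":0.9,"y":0.95,"z":0,"ax":0,"ay":0,"az":0},{"x":0.9,"y":0.95,"z":0,"ax":0,"ay":0,"az":0},{"x":0.9,"y":0.95,"z":0,"ax":0,"ay":0,"az":0},{"x":0.9,"y":0.95,"z":0,"ax":0,"ay":0,"az":0},{"x":0.9,"y":0.95,"z":0,"ax":0,"ay":0,"az":0},{"x":0.9,"y":0.95,"z":0,"ax":0,"ay":0,"az":0},{"x":0.9,"y":0.95,"z":0,"ax":0,"ay":0,"az":0},{"x":0.9,"y":0.95,"z":0,"ax":0,"ay":0,"az":0},{"x":0.9,"y":0.95,"z":0,"ax":0,"ay":0,"az":0},{"x":0.9,"y":0.95,"z":0,"ax":0,"ay":0,"az":0},{"x":0,"y":0,"z":0,"ax":0,"ay":0,"az":0},{"x":0,"y":0,"z":0,"ax":0,"ay":0,"az":0}]'
cat >> h.py <<'E'
def wray(p,uv):
    M,E=np.array(p["mtx"]),np.array(p["extrinsics"])
    a=np.array([uv[0]-M[0,2],uv[1]-M[1,2]]);R=np.hypot(*a)+1e-9;t=R/M[0,0]
    d=np.array([np.sin(t)*a[0]/R,-np.sin(t)*a[1]/R,-np.cos(t)]);return E[:3,3],E[:3,:3]@d
def wonz(p,uv,z):
    o,d=wray(p,uv); return o+d*(z-o[2])/d[2]
def wproj(p,X):
    M,E=np.array(p["mtx"]),np.array(p["extrinsics"])
    c=E[:3,:3].T@(np.array(X)-E[:3,3]); t=np.arctan2(np.hypot(c[0],c[1]),-c[2]);k=M[0,0]*t/(np.hypot(c[0],c[1])+1e-12)
    return [M[0,2]+k*c[0],M[1,2]-k*c[1]]
E
python3 - <<'E'
from h import *
p=grab_frame("wrist");np.save("/tmp/w2.npy",p["image"])
im=p["image"].copy()
for X in ((.5673,-.1455,.189),(.5673-.055*np.sin(.0997),-.1455+.055*np.cos(.0997),.189),(.5673+.055*np.sin(.0997),-.1455-.055*np.cos(.0997),.189)):
    u=wproj(p,X);print(u);cv2.circle(im,tuple(int(round(t)) for t in u),4,(0,255,0),1)
cv2.imwrite("pics/w2.png",im)
m,l,st=redmask(p["image"]);i=1+np.argmax(st[1:,4]);pts=cv2.findNonZero((l==i).astype(np.uint8))
rc=cv2.minAreaRect(pts);print(rc);b=cv2.boxPoints(rc);print(b,[np.round(wonz(p,q,.189),4) for q in b])
E
```

```text
time: 3.47
eef_pos: [0.5659, -0.1464, 0.2729]
tool_rot: [-180.0, -0.0, 95.9]
wrist_force: [-0.6, -0.1, -0.4]
width: 0.997
gripper_force: 0.0
[np.float64(317.338637127081), np.float64(243.49658205071717)]
[np.float64(317.7353968888093), np.float64(157.13981476702543)]
[np.float64(316.896800813259), np.float64(318.753775355263)]
((315.5, 236.0), (160.0, 27.0), 90.0)
[[302. 156.]
 [329. 156.]
 [329. 316.]
 [302. 316.]] [array([ 0.5523, -0.091 ,  0.189 ]), array([ 0.5686, -0.0894,  0.189 ]), array([ 0.5809, -0.1972,  0.189 ]), array([ 0.5623, -0.1991,  0.189 ])]
```

View pics/w2.png

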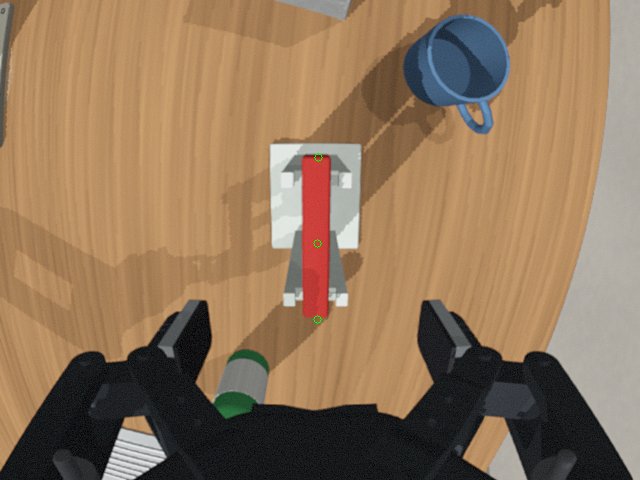

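Handle fits the prediction within about 2 mm (ends at (316,156) and (316,316)) and lines up with the fingers. Descending and gripping.

```bash
python3 -m inch '[{"x":0.05,"y":0.02,"z":0.95,"ax":0,"ay":0,"az":0},{"x":0,"y":0,"z":0.95,"ax":0,"ay":0,"az":0},{"x":0,"y":0,"z":0.95,"ax":0,"ay":0,"az":0},{"x":0,"y":0,"z":0.6,"ax":0,"ay":0,"az":0},{"x":0,"y":0,"z":0.37,"ax":0,"ay":0,"az":0},{"x":0,"y":0,"z":0,"ax":0,"ay":0,"az":0},{"x":0,"y":0,"z":0,"ax":0,"ay":0,"az":0}]'
python3 -m inch '[{"x":0,"y":0,"z":0,"ax":0,"ay":0,"az":0},{"x":0,"y":0,"z":0,"ax":0,"ay":0,"az":0},{"x":0,"y":0,"z":0,"ax":0,"ay":0,"az":0},{"x":0,"y":0,"z":0,"ax":0,"ay":0,"az":0},{"x":0,"y":0,"z":0,"ax":0,"ay":0,"az":0},{"x":0,"y":0,"z":0,"ax":0,"ay":0,"az":0},{"x":0,"y":0,"z":0,"ax":0,"ay":0,"az":0},{"x":0,"y":0,"z":0,"ax":0,"ay":0,"az":0},{"x":0,"y":0,"z":0,"ax":0,"ay":0,"az":0},{"x":0,"y":0,"z":0,"ax":0,"ay":0,"az":0}]' 1 100
```

```text
time: 4.1
eef_pos: [0.565, -0.1478, 0.1591]
tool_rot: [-180.0, 0.0, 95.6]
wrist_force: [0.5, 0.0, 0.7]
width: 0.999
gripper_force: 0.0
time: 4.93
eef_pos: [0.566, -0.147, 0.1595]
tool_rot: [179.9, 0.0, 95.7]
wrist_force: [0.9, 0.7, 5.6]
width: 0.194
gripper_force: 98.8
```

```bash
python3 -m inch '[{"x":0,"y":0,"z":-0.5,"ax":0,"ay":0,"az":0},{"x":0,"y":0,"z":-0.9,"ax":0,"ay":0,"az":0},{"x":0,"y":0,"z":-0.9,"ax":0,"ay":0,"az":0},{"x":0,"y":0,"z":-0.9,"ax":0,"ay":0,"az":0},{"x":0,"y":0,"z":-0.9,"ax":0,"ay":0,"az":0},{"x":0,"y":0,"z":-0.9,"ax":0,"ay":0,"az":0},{"x":0,"y":0,"z":-0.9,"ax":0,"ay":0,"az":0},{"x":0,"y":0,"z":0,"ax":0,"ay":0,"az":0}]'
python3 -m inch '[{"x":0.5,"y":-0.08,"z":0,"ax":0,"ay":0,"az":0},{"x":0.9,"y":-0.08,"z":0,"ax":0,"ay":0,"az":0},{"x":0.9,"y":-0.08,"z":0,"ax":0,"ay":0,"az":0},{"x":0.9,"y":-0.08,"z":0,"ax":0,"ay":0,"az":0},{"x":0.9,"y":-0.08,"z":0,"ax":0,"ay":0,"az":0},{"x":0.9,"y":-0.08,"z":0,"ax":0,"ay":0,"az":0},{"x":0.9,"y":-0.08,"z":0,"ax":0,"ay":0,"az":0},{"x":0.5,"y":-0.04,"z":0,"ax":0,"ay":0,"az":0},{"x":0,"y":0,"z":0,"ax":0,"ay":0,"az":0},{"x":0,"y":0,"z":0,"ax":0,"ay":0,"az":0},{"x":0,"y":0,"z":0,"ax":0,"ay":0,"az":0}]'
cat >> h.py <<'E'
def save(p,n):
    import json;cv2.imwrite(f"pics/{n}.png",p["image"]);json.dump(dict(mtx=np.array(p["mtx"]).tolist(),extrinsics=np.array(p["extrinsics"]).tolist()),open(f"/tmp/{n}.json","w"))
def load(n):
    import json;p=json.load(open(f"/tmp/{n}.json"));p["image"]=cv2.imread(f"pics/{n}.png");return p
E
python3 - <<'E'
from h import *
p=grab_frame("wrist");save(p,"w3")
c=np.array(wproj(p,[.529,.129,.125]));print(c,np.array(p["extrinsics"])[:3,3],r.sense()["eef_pos"])
E
```

```text
time: 5.6
eef_pos: [0.5669, -0.1474, 0.3415]
tool_rot: [179.6, 0.2, 95.6]
wrist_force: [1.2, -1.1, -2.5]
width: 0.192
gripper_force: 98.3
time: 6.52
eef_pos: [0.528, 0.0422, 0.3339]
tool_rot: [-179.8, 0.0, 95.7]
wrist_force: [-0.3, -0.1, -3.8]
width: 0.193
gripper_force: 98.1
[325.69763455 114.36559018] [0.5207182  0.11573827 0.47651809] [0.52818008 0.04185831 0.33425531]
```

View pics/w3.png

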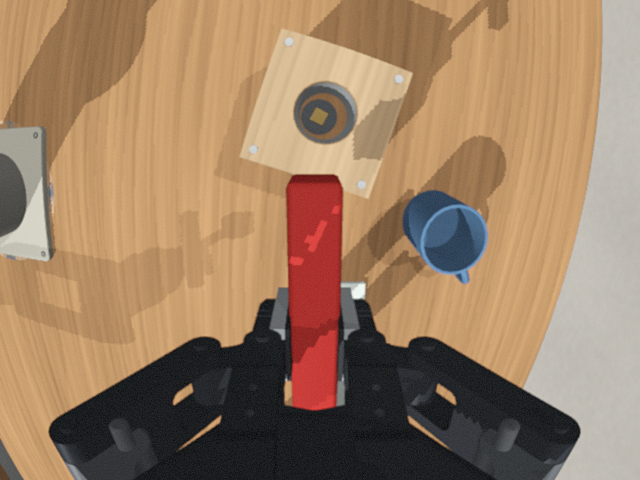

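The stem shows clearly at (319,116) in the sleeve, mouth centre about (325,112), boxing top corners about (283,29), (412,72), (368,198), (240,156). Enlarging it to measure.

```bash
python3 - <<'E'
from h import *
p=load("w3");im=p["image"]
c=im[76:151,285:365];cv2.imwrite("pics/w3c.png",cv2.resize(c,None,fx=7.5,fy=7.5,interpolation=cv2.INTER_CUBIC))
for q in((283,29),(412,72),(368,198),(240,156)): print(q,np.round(wonz(p,q,.125),4))
for q in((289,42),(399,79),(362,184.5),(253,149)): print(q,np.round(wonz(p,q,.125),4))
E
```

```text
(283, 29) [0.4812 0.2081 0.125 ]
(412, 72) [0.606  0.1809 0.125 ]
(368, 198) [0.578  0.0538 0.125 ]
(240, 156) [0.4517 0.0827 0.125 ]
(289, 42) [0.4882 0.1955 0.125 ]
(399, 79) [0.5941 0.1719 0.125 ]
(362, 184.5) [0.5705 0.0663 0.125 ]
(253, 149) [0.4638 0.0903 0.125 ]
```

View pics/w3c.png

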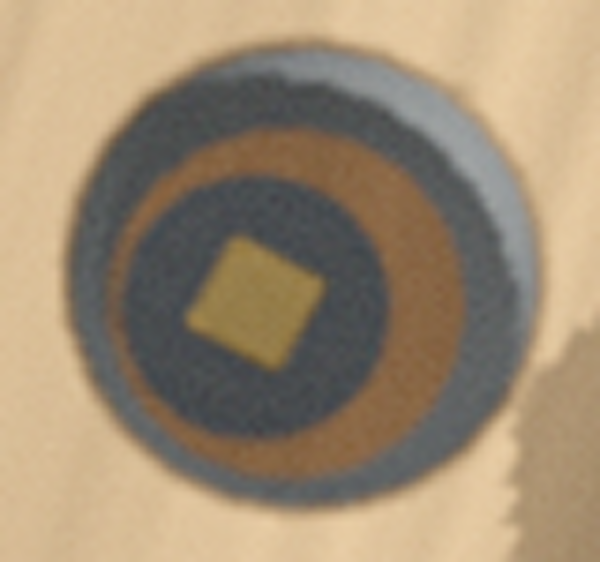

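```bash
python3 - <<'E'
from h import *
p=load("w3")
f=lambda q,z:wonz(p,(285+q[0]/7.5-.5+.07,76+q[1]/7.5-.43),z)
Q=np.array([f(q,.045) for q in((240,235),(327,280),(282,372),(184,320))])
e=[Q[1]-Q[0],Q[2]-Q[1],Q[3]-Q[2],Q[0]-Q[3]]
print("stem",np.round(Q.mean(0),4),[(round(np.hypot(*v[:2]),4),round(np.degrees(np.arctan2(v[1],v[0]))%90,1)) for v in e])
print("mouth",f((305,273),.125),"foot ring",f((285,303),.02),"flange",f((257,307),.02))
C=np.array([wonz(p,q,.125) for q in((283,29),(412,72),(368,198),(240,156))])
for i in range(4):
    v=C[(i+1)%4]-C[i];print(round(np.hypot(*v[:2]),4),round(np.degrees(np.arctan2(v[1],v[0]))%90,2))
print(r.sense()["eef_pos"],r.sense()["tool_rot"])
E
```

```text
stem [0.5235 0.1296 0.045 ] [(np.float64(0.0149), np.float64(68.1)), (np.float64(0.0158), np.float64(70.1)), (np.float64(0.017), np.float64(67.3)), (np.float64(0.0157), np.float64(62.8))]
mouth [0.52834553 0.13121312 0.125     ] foot ring [0.52791578 0.1306047  0.02      ] flange [0.52349712 0.12949189 0.02      ]
0.1278 77.68
0.1301 77.56
0.1295 77.11
0.1288 76.76
[0.52818008 0.04185831 0.33425531] [-1.79873762e+02  6.46066583e-03  9.56166512e+01]
```

```bash
python3 - <<'E'
from h import *
p=load("w3");t=np.array([.5282,.0420]);ya=np.radians(95.7);xt=np.array([np.cos(ya),np.sin(ya)]);yt=np.array([np.sin(ya),-np.cos(ya)])
for q in((292,177),(338,177),(289,190),(341,190)):
    w=wonz(p,q,.3638)[:2]-t;print(q,np.round([w@xt,w@yt],4))
E
python3 -m inch '[{"x":0,"y":0,"z":0,"ax":0,"ay":0,"az":0.8},{"x":0,"y":0,"z":0,"ax":0,"ay":0,"az":0.8},{"x":0,"y":0,"z":0,"ax":0,"ay":0,"az":0.8},{"x":0,"y":0,"z":0,"ax":0,"ay":0,"az":0.8},{"x":0,"y":0,"z":0,"ax":0,"ay":0,"az":0.8},{"x":0,"y":0,"z":0,"ax":0,"ay":0,"az":0.8},{"x":0,"y":0,"z":0,"ax":0,"ay":0,"az":0},{"x":0,"y":0,"z":0,"ax":0,"ay":0,"az":0}]'
```

```text
(292, 177) [ 0.059  -0.0073]
(338, 177) [0.059  0.0068]
(289, 190) [ 0.055  -0.0082]
(341, 190) [0.055  0.0077]
time: 7.23
eef_pos: [0.5286, 0.0416, 0.3352]
tool_rot: [-180.0, 0.0, 66.9]
wrist_force: [0.1, 0.6, -3.7]
width: 0.193
gripper_force: 98.2
```

```bash
python3 -m inch '[{"x":0.85,"y":-0.43,"z":0,"ax":0,"ay":0,"az":0},{"x":0.85,"y":-0.44,"z":0,"ax":0,"ay":0,"az":0},{"x":0.85,"y":-0.44,"z":0,"ax":0,"ay":0,"az":0},{"x":0,"y":0,"z":0,"ax":0,"ay":0,"az":0},{"x":0,"y":0,"z":0,"ax":0,"ay":0,"az":0},{"x":0,"y":0,"z":0,"ax":0,"ay":0,"az":0}]'
python3 - <<'E'
from h import *
ps=[]
for i in range(4): grab_frame("top"); s=r.sense();ps.append(s["eef_pos"])
print(np.mean(ps,0),s["tool_rot"])
p=grab_frame("scene");q=grab_frame("wrist");save(p,"s4");save(q,"w4")
cv2.imwrite("pics/s4c.png",np.hstack([cv2.resize(p["image"][130:330,300:500],(400,400)),cv2.resize(q["image"],None,fx=.625,fy=.625)[:, :400] if 0 else cv2.resize(q["image"][60:460,120:520],(400,400))]))
E
```

```text
time: 7.73
eef_pos: [0.5226, 0.1277, 0.3355]
tool_rot: [-180.0, 0.0, 67.0]
wrist_force: [0.2, -0.6, -3.7]
width: 0.195
gripper_force: 98.3
[0.52273323 0.1271938  0.33560865] [1.79995577e+02 9.27131855e-03 6.67938551e+01]
```

View pics/s4c.png

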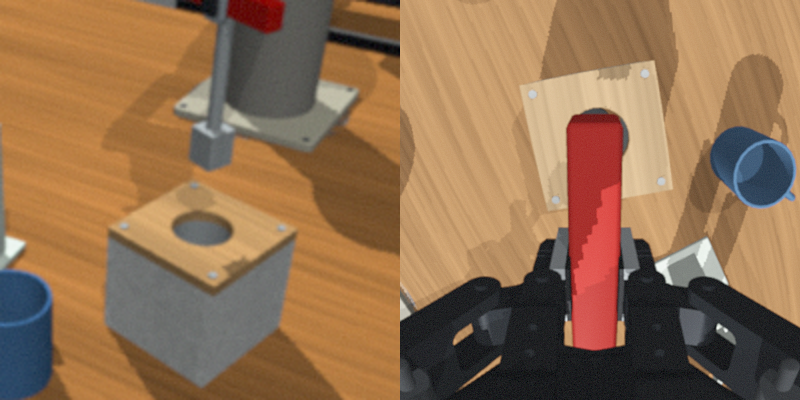

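The key hangs upright over the mouth. Lowering towards the stem top.

```bash
python3 -m inch '[{"x":0,"y":0,"z":0.6,"ax":0,"ay":0,"az":0},{"x":0,"y":0,"z":0.8,"ax":0,"ay":0,"az":0},{"x":0,"y":0,"z":0.8,"ax":0,"ay":0,"az":0},{"x":0,"y":0,"z":0.8,"ax":0,"ay":0,"az":0},{"x":0,"y":0,"z":0.8,"ax":0,"ay":0,"az":0},{"x":0,"y":0,"z":0.6,"ax":0,"ay":0,"az":0},{"x":0,"y":0,"z":0.3,"ax":0,"ay":0,"az":0},{"x":0,"y":0,"z":0,"ax":0,"ay":0,"az":0},{"x":0,"y":0,"z":0,"ax":0,"ay":0,"az":0}]'
python3 -m inch '[{"x":0,"y":0,"z":0.1,"ax":0,"ay":0,"az":0},{"x":0,"y":0,"z":0.1,"ax":0,"ay":0,"az":0},{"x":0,"y":0,"z":0.1,"ax":0,"ay":0,"az":0},{"x":0,"y":0,"z":0.1,"ax":0,"ay":0,"az":0},{"x":0,"y":0,"z":0,"ax":0,"ay":0,"az":0},{"x":0,"y":0,"z":0,"ax":0,"ay":0,"az":0}]'
```

```text
time: 8.78
eef_pos: [0.5226, 0.128, 0.1951]
tool_rot: [-180.0, 0.0, 66.8]
wrist_force: [-0.6, 0.1, -3.3]
width: 0.193
gripper_force: 98.2
time: 9.28
eef_pos: [0.5224, 0.1282, 0.1825]
tool_rot: [-180.0, 0.0, 66.8]
wrist_force: [0.2, 0.4, -3.8]
width: 0.193
gripper_force: 98.4
```

```bash
python3 -m inch '[{"x":0,"y":0,"z":0.1,"ax":0,"ay":0,"az":0},{"x":0,"y":0,"z":0.1,"ax":0,"ay":0,"az":0},{"x":0,"y":0,"z":0.1,"ax":0,"ay":0,"az":0},{"x":0,"y":0,"z":0,"ax":0,"ay":0,"az":0}]'
python3 -m inch '[{"x":0,"y":0,"z":0.1,"ax":0,"ay":0,"az":0},{"x":0,"y":0,"z":0.1,"ax":0,"ay":0,"az":0},{"x":0,"y":0,"z":0.1,"ax":0,"ay":0,"az":0},{"x":0,"y":0,"z":0.05,"ax":0,"ay":0,"az":0},{"x":0,"y":0,"z":0,"ax":0,"ay":0,"az":0},{"x":0,"y":0,"z":0,"ax":0,"ay":0,"az":0}]'
```

```text
time: 9.62
eef_pos: [0.522, 0.1281, 0.1727]
tool_rot: [-179.9, 0.0, 66.8]
wrist_force: [-0.3, 0.1, -4.0]
width: 0.189
gripper_force: 98.4
time: 10.12
eef_pos: [0.5224, 0.1282, 0.163]
tool_rot: [-180.0, 0.0, 66.8]
wrist_force: [-0.2, -0.1, -2.8]
width: 0.194
gripper_force: 98.4
```

Seated (lower end about 101 mm below the mouth, no force). Turning clockwise about the key's axis.

```bash
python3 -m inch '[{"x":0,"y":-0.007,"z":0,"ax":0,"ay":0,"az":0.8},{"x":0,"y":-0.007,"z":0,"ax":0,"ay":0,"az":0.8},{"x":0,"y":-0.007,"z":0,"ax":0,"ay":0,"az":0.8},{"x":0,"y":-0.007,"z":0,"ax":0,"ay":0,"az":0.8},{"x":0,"y":-0.007,"z":0,"ax":0,"ay":0,"az":0.8},{"x":0,"y":-0.007,"z":0,"ax":0,"ay":0,"az":0.8},{"x":0,"y":-0.007,"z":0,"ax":0,"ay":0,"az":0.8},{"x":0,"y":-0.007,"z":0,"ax":0,"ay":0,"az":0.8},{"x":0,"y":0,"z":0,"ax":0,"ay":0,"az":0}]'
python3 -c "from h import *;s=r.sense();print(s['torque'],s['joint_pos'])"
python3 -m inch '[{"x":0,"y":-0.007,"z":0,"ax":0,"ay":0,"az":0.8},{"x":0,"y":-0.007,"z":0,"ax":0,"ay":0,"az":0.8},{"x":0,"y":-0.007,"z":0,"ax":0,"ay":0,"az":0.8},{"x":0,"y":-0.007,"z":0,"ax":0,"ay":0,"az":0.8},{"x":0,"y":-0.007,"z":0,"ax":0,"ay":0,"az":0.8},{"x":0,"y":-0.007,"z":0,"ax":0,"ay":0,"az":0.8},{"x":0,"y":0,"z":0,"ax":0,"ay":0,"az":0}]'
python3 -c "from h import *;s=r.sense();print(s['torque'],s['joint_pos'])"
```

```text
time: 10.87
eef_pos: [0.5213, 0.1293, 0.1634]
tool_rot: [-180.0, -0.0, 28.2]
wrist_force: [-0.4, 0.2, -3.5]
width: 0.195
gripper_force: 98.4
[ 0.00740381  0.151949   -0.00170104] [8.46143718e+00 1.54599792e-01 1.00086612e+02 5.23670637e-03
 7.97521556e+01 7.02297400e+01]
time: 11.45
eef_pos: [0.5211, 0.1306, 0.1634]
tool_rot: [-180.0, -0.0, -0.4]
wrist_force: [0.6, 1.2, -4.4]
width: 0.19
gripper_force: 98.4
[0.16608728 0.01208199 0.0535023 ] [8.59392389e+00 1.51143560e-01 1.00091527e+02 1.12599416e-02
 7.97345321e+01 9.90060454e+01]
```

```bash
python3 -m inch '[{"x":0,"y":-0.005,"z":0,"ax":0,"ay":0,"az":0.5},{"x":0,"y":-0.005,"z":0,"ax":0,"ay":0,"az":0.5}]'
python3 -c "from h import *;s=r.sense();print(s['torque'],s['joint_pos'][5])"
python3 -m inch '[{"x":0,"y":-0.005,"z":0,"ax":0,"ay":0,"az":0.5},{"x":0,"y":-0.005,"z":0,"ax":0,"ay":0,"az":0.5}]'
python3 -c "from h import *;s=r.sense();print(s['torque'],s['joint_pos'][5])"
```

```text
time: 11.62
eef_pos: [0.5211, 0.1309, 0.1634]
tool_rot: [-180.0, -0.0, -6.2]
wrist_force: [0.5, 0.3, -3.5]
width: 0.191
gripper_force: 98.4
[0.18658182 0.02460285 0.23791714] 104.78417902006952
time: 11.78
eef_pos: [0.5212, 0.1311, 0.1634]
tool_rot: [-180.0, -0.0, -12.2]
wrist_force: [-0.0, 0.4, -3.9]
width: 0.197
gripper_force: 98.4
[ 0.15866121 -0.0407634   0.33074914] 110.83228012500643
```

```bash
python3 -m inch '[{"x":0,"y":-0.004,"z":0,"ax":0,"ay":0,"az":0.4},{"x":0,"y":0,"z":0,"ax":0,"ay":0,"az":0}]'
python3 -c "from h import *;s=r.sense();print(s['torque'],s['joint_pos'][5])"
python3 -m inch '[{"x":0,"y":-0.004,"z":0,"ax":0,"ay":0,"az":0.4},{"x":0,"y":0,"z":0,"ax":0,"ay":0,"az":0}]'
python3 -c "from h import *;s=r.sense();print(s['torque'],s['joint_pos'][5])"
```

```text
time: 11.95
eef_pos: [0.5212, 0.1312, 0.1634]
tool_rot: [-180.0, -0.0, -14.6]
wrist_force: [0.3, 1.1, -4.0]
width: 0.191
gripper_force: 98.4
[ 0.15337341 -0.04084032  0.06545667] 113.2617372153502
time: 12.12
eef_pos: [0.5213, 0.1313, 0.1634]
tool_rot: [-180.0, -0.0, -17.0]
wrist_force: [1.6, 1.1, -3.3]
width: 0.195
gripper_force: 98.5
[ 0.16556876 -0.12067667  0.06490966] 115.66936239481274
```

```bash
python3 -m inch '[{"x":0,"y":-0.004,"z":0,"ax":0,"ay":0,"az":0.5},{"x":0,"y":-0.004,"z":0,"ax":0,"ay":0,"az":0.5},{"x":0,"y":0,"z":0,"ax":0,"ay":0,"az":0},{"x":0,"y":0,"z":0,"ax":0,"ay":0,"az":0}]'
python3 - <<'E'
from h import *
s=r.sense();print(s['torque'],s['joint_pos'][5])
p=grab_frame("wrist");save(p,"w5");t=grab_frame("top");save(t,"t5")
cv2.imwrite("pics/w5c.png",np.hstack([cv2.resize(p["image"][60:460,120:520],(400,400)),cv2.resize(t["image"][200:330,200:330],(400,400))]))
E
```

```text
time: 12.45
eef_pos: [0.5213, 0.1316, 0.1634]
tool_rot: [-180.0, -0.0, -22.9]
wrist_force: [0.4, 1.9, -3.7]
width: 0.194
gripper_force: 98.5
[ 0.18664939 -0.12202224  0.34158072] 121.58781229711383
```

View pics/w5c.png

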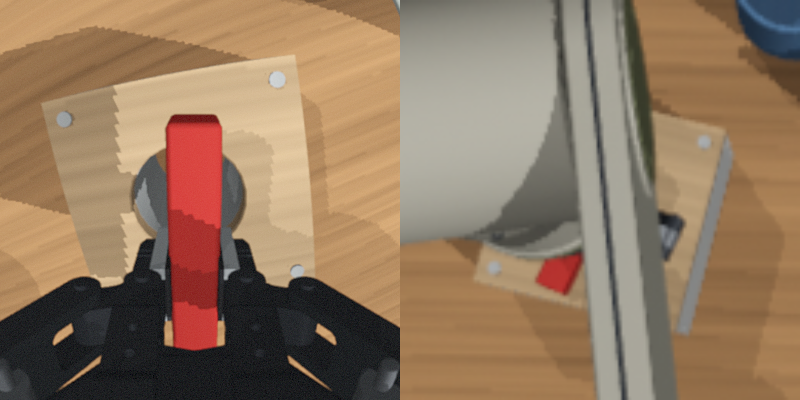

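Handle still aligned in the fingers (bar at x≈195 throughout the crop), with the torque now holding at 0.34 N m. Pressing slightly further to confirm the stop.

```bash
python3 -m inch '[{"x":0,"y":0,"z":0,"ax":0,"ay":0,"az":0.4},{"x":0,"y":0,"z":0,"ax":0,"ay":0,"az":0},{"x":0,"y":0,"z":0,"ax":0,"ay":0,"az":0}]'
python3 -c "from h import *;s=r.sense();print(s['torque'],s['joint_pos'][5])"
python3 -m inch '[{"x":0,"y":0,"z":0,"ax":0,"ay":0,"az":0.4},{"x":0,"y":0,"z":0,"ax":0,"ay":0,"az":0},{"x":0,"y":0,"z":0,"ax":0,"ay":0,"az":0}]'
python3 -c "from h import *;s=r.sense();print(s['torque'],s['joint_pos'][5])"
```

```text
time: 12.8
eef_pos: [0.5213, 0.1316, 0.1634]
tool_rot: [-180.0, -0.0, -25.4]
wrist_force: [0.5, 0.8, -3.0]
width: 0.194
gripper_force: 98.6
[ 0.32503925 -0.26023194  0.54956489] 124.10747545100777
time: 13.05
eef_pos: [0.5213, 0.1316, 0.1634]
tool_rot: [-180.0, -0.0, -27.8]
wrist_force: [1.1, 2.2, -3.2]
width: 0.193
gripper_force: 98.6
[ 0.39507989 -0.33721285  0.39728404] 126.52051237880224
```

Torque held at 0.4 to 0.55 N m, well above the turning resistance, so the valve is at its stop. Easing back within the play, lifting, then backing off to check the stem.

```bash
python3 -m inch '[{"x":0,"y":0.006,"z":0,"ax":0,"ay":0,"az":-0.7},{"x":0,"y":0.006,"z":0,"ax":0,"ay":0,"az":-0.7},{"x":0,"y":0.006,"z":0,"ax":0,"ay":0,"az":-0.7},{"x":0,"y":0,"z":0,"ax":0,"ay":0,"az":0},{"x":0,"y":0,"z":0,"ax":0,"ay":0,"az":0}]'
python3 -c "from h import *;s=r.sense();print(s['torque'],s['joint_pos'][5])"
python3 -m inch '[{"x":0,"y":0,"z":-0.3,"ax":0,"ay":0,"az":0},{"x":0,"y":0,"z":-0.4,"ax":0,"ay":0,"az":0},{"x":0,"y":0,"z":-0.4,"ax":0,"ay":0,"az":0},{"x":0,"y":0,"z":-0.8,"ax":0,"ay":0,"az":0},{"x":0,"y":0,"z":-0.8,"ax":0,"ay":0,"az":0},{"x":0,"y":0,"z":-0.8,"ax":0,"ay":0,"az":0},{"x":0,"y":0,"z":-0.8,"ax":0,"ay":0,"az":0},{"x":0,"y":0,"z":-0.8,"ax":0,"ay":0,"az":0},{"x":0,"y":0,"z":-0.6,"ax":0,"ay":0,"az":0},{"x":0,"y":0,"z":0,"ax":0,"ay":0,"az":0}]'
```

```text
time: 13.47
eef_pos: [0.5209, 0.131, 0.1631]
tool_rot: [-180.0, 0.0, -15.4]
wrist_force: [1.6, 1.3, -2.9]
width: 0.195
gripper_force: 98.4
[ 0.40451827 -0.31619253  0.08734336] 114.07104705392274
time: 14.3
eef_pos: [0.5223, 0.1309, 0.3409]
tool_rot: [-179.8, -0.5, -15.4]
wrist_force: [-0.5, 0.5, -2.3]
width: 0.196
gripper_force: 98.9
```

```bash
python3 -m inch '[{"x":0,"y":0,"z":0,"ax":0,"ay":0,"az":-0.97},{"x":0,"y":0,"z":0,"ax":0,"ay":0,"az":-0.97},{"x":0,"y":0,"z":0,"ax":0,"ay":0,"az":-0.97},{"x":0,"y":0,"z":0,"ax":0,"ay":0,"az":-0.97},{"x":0,"y":0,"z":0,"ax":0,"ay":0,"az":-0.97},{"x":0,"y":0,"z":0,"ax":0,"ay":0,"az":-0.97},{"x":0,"y":0,"z":0,"ax":0,"ay":0,"az":-0.97},{"x":0,"y":0,"z":0,"ax":0,"ay":0,"az":-0.97},{"x":0,"y":0,"z":0,"ax":0,"ay":0,"az":-0.97},{"x":0,"y":0,"z":0,"ax":0,"ay":0,"az":-0.97},{"x":0,"y":0,"z":0,"ax":0,"ay":0,"az":-0.97},{"x":0,"y":0,"z":0,"ax":0,"ay":0,"az":-0.97},{"x":0,"y":0,"z":0,"ax":0,"ay":0,"az":-0.97},{"x":0,"y":0,"z":0,"ax":0,"ay":0,"az":-0.97},{"x":0,"y":0,"z":0,"ax":0,"ay":0,"az":-0.97},{"x":0,"y":0,"z":0,"ax":0,"ay":0,"az":-0.97},{"x":0,"y":0,"z":0,"ax":0,"ay":0,"az":-0.97},{"x":0,"y":0,"z":0,"ax":0,"ay":0,"az":-0.97},{"x":0,"y":0,"z":0,"ax":0,"ay":0,"az":-0.97},{"x":0,"y":0,"z":0,"ax":0,"ay":0,"az":-0.1}]'
python3 -m inch '[{"x":-0.7,"y":0,"z":0,"ax":0,"ay":0,"az":0},{"x":-0.8,"y":0,"z":0,"ax":0,"ay":0,"az":0},{"x":-0.8,"y":0,"z":0,"ax":0,"ay":0,"az":0},{"x":-0.7,"y":0,"z":0,"ax":0,"ay":0,"az":0},{"x":0,"y":0,"z":0,"ax":0,"ay":0,"az":0},{"x":0,"y":0,"z":0,"ax":0,"ay":0,"az":0},{"x":0,"y":0,"z":0,"ax":0,"ay":0,"az":0}]'
python3 - <<'E'
from h import *
p=grab_frame("wrist");save(p,"w6");q=grab_frame("scene");save(q,"s6")
c=np.round(wproj(p,[.5285,.131,.125])).astype(int);print(c,r.sense()["eef_pos"])
im=p["image"];a=im[max(c[1]-40,0):,:][:80,c[0]-40:c[0]+40]
print(max(c[1]-40,0),c[0]-40)
cv2.imwrite("pics/w6c.png",np.hstack([cv2.resize(a,(400,400),interpolation=cv2.INTER_CUBIC),cv2.resize(im[120:480,160:480],(400,450))[:400]]))
E
```

```text
time: 15.97
eef_pos: [0.5203, 0.1307, 0.3335]
tool_rot: [-179.9, 0.0, 96.1]
wrist_force: [-0.3, -0.4, -4.2]
width: 0.192
gripper_force: 98.7
time: 16.55
eef_pos: [0.5298, 0.0417, 0.3339]
tool_rot: [-180.0, -0.0, 95.7]
wrist_force: [-0.1, -0.2, -3.0]
width: 0.194
gripper_force: 98.7
[323 112] [0.52983748 0.04221805 0.33404908]
72 283
```

View pics/w6c.png

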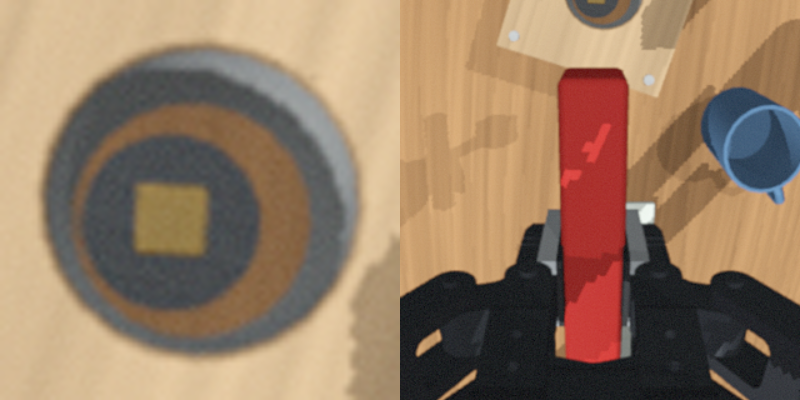

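```bash
python3 - <<'E'
from h import *
p=load("w6")
f=lambda q:wonz(p,(283+q[0]/5-.4,72+q[1]/5-.4),.045)
Q=np.array([f(q) for q in((134,184),(207,186),(207,254),(134,252))]);print(Q.mean(0))
print([round(np.degrees(np.arctan2(*(Q[(i+1)%4]-Q[i])[[1,0]]))%90,1) for i in range(4)])
for n in("w3","w6"):
    p=load(n);m,l,st=redmask(p["image"]);i=1+np.argmax(st[1:,4]);mm=l==i
    for v in(182,190,200,220,240,250):
        c=np.where(mm[v])[0];print(n,v,c.min(),c.max(),(c.min()+c.max())/2)
    print("top row",np.where(mm.any(1))[0][:1])
E
```

```text
[0.52311948 0.12943665 0.045     ]
[np.float64(4.2), np.float64(5.8), np.float64(4.2), np.float64(5.6)]
w3 182 289 338 313.5
w3 190 287 341 314.0
w3 200 287 341 314.0
w3 220 288 341 314.5
w3 240 288 340 314.0
w3 250 288 340 314.0
top row [175]
w6 182 290 338 314.0
w6 190 287 341 314.0
w6 200 287 341 314.0
w6 220 288 340 314.0
w6 240 288 340 314.0
w6 250 288 340 314.0
top row [175]
```

Stem now reads 72° (1.26 rad) against the boxing, which fits the stop, and the key sits unchanged in the grip. Returning to the stand.

```bash
python3 -m inch '[{"x":-0.5,"y":0.07,"z":0,"ax":0,"ay":0,"az":0},{"x":-0.9,"y":0.07,"z":0,"ax":0,"ay":0,"az":0},{"x":-0.9,"y":0.07,"z":0,"ax":0,"ay":0,"az":0},{"x":-0.9,"y":0.07,"z":0,"ax":0,"ay":0,"az":0},{"x":-0.9,"y":0.07,"z":0,"ax":0,"ay":0,"az":0},{"x":-0.9,"y":0.07,"z":0,"ax":0,"ay":0,"az":0},{"x":-0.9,"y":0.07,"z":0,"ax":0,"ay":0,"az":0},{"x":-0.5,"y":0.07,"z":0,"ax":0,"ay":0,"az":0},{"x":0,"y":0,"z":0,"ax":0,"ay":0,"az":0},{"x":0,"y":0,"z":0,"ax":0,"ay":0,"az":0},{"x":0,"y":0,"z":0,"ax":0,"ay":0,"az":0}]'
python3 - <<'E'
from h import *
ps=[]
for i in range(5): p=grab_frame("wrist"); s=r.sense();ps.append(s["eef_pos"])
print(np.mean(ps,0),s["tool_rot"])
E
```

```text
time: 17.57
eef_pos: [0.5663, -0.1466, 0.3341]
tool_rot: [-180.0, -0.0, 95.9]
wrist_force: [-0.2, 1.0, -4.2]
width: 0.193
gripper_force: 98.7
[ 0.56633153 -0.14658143  0.33435604] [1.79980264e+02 7.01487580e-04 9.58967104e+01]
```

```bash
python3 -m inch '[{"x":0,"y":0,"z":0.6,"ax":0,"ay":0,"az":0},{"x":0,"y":0,"z":0.8,"ax":0,"ay":0,"az":0},{"x":0,"y":0,"z":0.8,"ax":0,"ay":0,"az":0},{"x":0,"y":0,"z":0.8,"ax":0,"ay":0,"az":0},{"x":0,"y":0,"z":0.8,"ax":0,"ay":0,"az":0},{"x":0,"y":0,"z":0.8,"ax":0,"ay":0,"az":0},{"x":0,"y":0,"z":0.5,"ax":0,"ay":0,"az":0},{"x":0,"y":0,"z":0.3,"ax":0,"ay":0,"az":0},{"x":0,"y":0,"z":0.2,"ax":0,"ay":0,"az":0},{"x":0,"y":0,"z":0.1,"ax":0,"ay":0,"az":0},{"x":0,"y":0,"z":0,"ax":0,"ay":0,"az":0},{"x":0,"y":0,"z":0,"ax":0,"ay":0,"az":0}]'
python3 -m inch '[{"x":0,"y":0,"z":0.05,"ax":0,"ay":0,"az":0},{"x":0,"y":0,"z":0.03,"ax":0,"ay":0,"az":0},{"x":0,"y":0,"z":0,"ax":0,"ay":0,"az":0},{"x":0,"y":0,"z":0,"ax":0,"ay":0,"az":0}]'
```

```text
time: 18.82
eef_pos: [0.567, -0.148, 0.1645]
tool_rot: [179.9, 0.0, 95.8]
wrist_force: [-0.5, -0.3, -3.7]
width: 0.191
gripper_force: 98.6
time: 19.15
eef_pos: [0.5664, -0.1479, 0.1611]
tool_rot: [180.0, 0.0, 95.8]
wrist_force: [-0.3, -0.6, -5.3]
width: 0.195
gripper_force: 98.7
```

```bash
python3 -m inch '[{"x":0,"y":0,"z":0.03,"ax":0,"ay":0,"az":0},{"x":0,"y":0,"z":0.03,"ax":0,"ay":0,"az":0},{"x":0,"y":0,"z":0,"ax":0,"ay":0,"az":0},{"x":0,"y":0,"z":0,"ax":0,"ay":0,"az":0}]'
python3 - <<'E'
from h import *
z=[]
for i in range(4): p=grab_frame("scene");z.append(r.sense()["eef_pos"])
save(p,"s7");print(np.mean(z,0),r.sense()["wrist_force"])
h=boxhull(p,.5673,-.1455,.0997,.165,.024,.11,.018);print(h.reshape(-1,2).min(0),h.reshape(-1,2).max(0))
m,l,st=redmask(p["image"]);print(st[1:][st[1:,4]>60])
E
```

```text
time: 19.48
eef_pos: [0.5665, -0.1479, 0.1595]
tool_rot: [180.0, 0.0, 95.8]
wrist_force: [-2.4, 1.0, 1.5]
width: 0.191
gripper_force: 99.3
[ 0.56642406 -0.14790843  0.15951485] [-1.92658757  0.79936456  3.09848946]
[252.57768 178.61464] [301.4459  203.47368]
[[254 180  13  14 102]
 [278 185  22  17 262]]
```

Contact with the notch floors (force rose from -5 to +3 N) at the pickup height. Releasing and backing straight up.

```bash
python3 -m inch '[{"x":0,"y":0,"z":0,"ax":0,"ay":0,"az":0},{"x":0,"y":0,"z":0,"ax":0,"ay":0,"az":0},{"x":0,"y":0,"z":0,"ax":0,"ay":0,"az":0},{"x":0,"y":0,"z":0,"ax":0,"ay":0,"az":0},{"x":0,"y":0,"z":0,"ax":0,"ay":0,"az":0},{"x":0,"y":0,"z":0,"ax":0,"ay":0,"az":0},{"x":0,"y":0,"z":0,"ax":0,"ay":0,"az":0},{"x":0,"y":0,"z":0,"ax":0,"ay":0,"az":0},{"x":0,"y":0,"z":0,"ax":0,"ay":0,"az":0},{"x":0,"y":0,"z":0,"ax":0,"ay":0,"az":0}]' -1
python3 -m inch '[{"x":0,"y":0,"z":-0.4,"ax":0,"ay":0,"az":0},{"x":0,"y":0,"z":-0.8,"ax":0,"ay":0,"az":0},{"x":0,"y":0,"z":-0.8,"ax":0,"ay":0,"az":0},{"x":0,"y":0,"z":-0.8,"ax":0,"ay":0,"az":0},{"x":0,"y":0,"z":-0.8,"ax":0,"ay":0,"az":0},{"x":0,"y":0,"z":-0.4,"ax":0,"ay":0,"az":0},{"x":0,"y":0,"z":0,"ax":0,"ay":0,"az":0},{"x":0,"y":0,"z":0,"ax":0,"ay":0,"az":0},{"x":0,"y":0,"z":0,"ax":0,"ay":0,"az":0}]'
python3 - <<'E'
from h import *
p=grab_frame("wrist");q=grab_frame("scene")
m,l,st=redmask(q["image"]);print(st[1:][st[1:,4]>60])
cv2.imwrite("pics/w8.png",np.hstack([cv2.resize(p["image"][80:380,170:470],(400,400)),cv2.resize(q["image"][130:330,200:400],(400,400))]))
E
```

```text
time: 20.52
eef_pos: [0.5663, -0.1479, 0.159]
tool_rot: [180.0, 0.0, 95.8]
wrist_force: [-0.6, 0.3, -0.1]
width: 1.001
gripper_force: 0.0
time: 21.27
eef_pos: [0.5656, -0.1476, 0.2772]
tool_rot: [-179.9, -0.1, 95.8]
wrist_force: [-0.9, 1.1, -1.0]
width: 1.001
gripper_force: 0.0
[[254 180  46  22 556]]
```

View pics/w8.png

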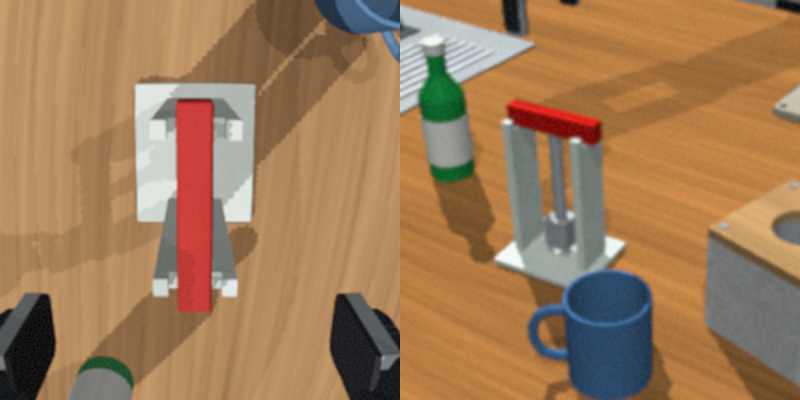

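The key hangs in both notches (red mask at the same pixels as at the start), the bottle and mug are undisturbed, and the gripper is clear. Handing in.

```bash
python3 -c "
from plant import finish_job
print(finish_job())"
```

```text
the job is handed in; nothing more can be done
None
```

I turned the valve clockwise to its stop (about 1.26 rad measured from the wrist camera) and hung the key back in both stand notches. I handed the job in at about 21 s; the hand-in returned no verdict.

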